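# Pack the microscope optics into their tray

## Task

Pack the microscope optics away: stand the three objectives and the square camera in the white tray, each upright and fully down in the seat made for its size and shape (slim objective in the smallest round seat, middle one in the middle seat, wide one in the largest, camera in the square seat). Set them down gently, do not drop or tip them. The two eyepieces with the black rubber cups do not belong there: leave them standing where they are.

Things in the scene. Friction and masses are not known exactly. Their poses are not given: they have to be found in the camera images.
- obj_slim_c (a point): The slim microscope objective, bare metal, standing upright: a straight barrel 24 mm across with a dark knurled ring near its foot, tapering over the top 14 mm to a narrow nose; 60 mm high in all (barrel straight up to 46 mm). The point is its centre, half-way up (30 mm above its foot); z points up through the nose.
- obj_mid_c (a point): The middle-sized microscope objective, bare metal, standing upright: a straight barrel 34 mm across with a dark knurled ring near its foot, tapering over the top 14 mm to a narrow nose; 60 mm high in all (barrel straight up to 46 mm). The point is its centre, half-way up (30 mm above its foot); z points up through the nose.
- obj_wide_c (a point): The wide microscope objective, bare metal, standing upright: a straight barrel 46 mm across with a dark knurled ring near its foot, tapering over the top 14 mm to a narrow nose; 60 mm high in all (barrel straight up to 46 mm). The point is its centre, half-way up (30 mm above its foot); z points up through the nose.
- camera_c (a point): The microscope camera: a square metal body 36 x 36 mm and 50 mm high with cooling grooves, standing upright with a round mount ring (31 mm across, 10 mm high) on top; 60 mm high in all. The point is its centre line, 30 mm above its foot; x and y are square to its sides.
- seat_slim: The smallest round seat in the white tray: a grey open cup 42 mm across inside, wall 3 mm, 13 mm high outside; its inner floor lies 3 mm above its origin, so the hole is 10 mm deep. Origin: centre of its underside (4 mm above the bench); z up. Fixed.
- seat_mid: The middle round seat in the white tray: a grey open cup 52 mm across inside, wall 3 mm, 13 mm high outside; its inner floor lies 3 mm above its origin, so the hole is 10 mm deep. Origin: centre of its underside (4 mm above the bench); z up. Fixed.
- seat_wide: The largest round seat in the white tray: a grey open cup 64 mm across inside, wall 3 mm, 13 mm high outside; its inner floor lies 3 mm above its origin, so the hole is 10 mm deep. Origin: centre of its underside (4 mm above the bench); z up. Fixed.
- seat_square: The square seat in the white tray: a grey open box 54 x 54 mm inside, wall 3 mm, 13 mm high outside; inner floor 3 mm above its origin, so the hole is 10 mm deep. Origin: centre of its underside (4 mm above the bench); x and y square to its sides, z up. Fixed. The four seats stand two by two, 85 mm from centre to centre, in the 190 mm square tray, whose rim is 12 mm above the bench.
- eyepiece_a_c (a point): an eyepiece (one of two alike): metal tube 31 mm across for the lower 32 mm, above it a wider black rubber eyecup 42 mm across, 60 mm high in all, standing upright. Does not belong in the tray. The point is its centre, 30 mm above its foot. All loose optics stand on a thin paper bench pad (2 mm), in two rows about 100 mm apart.
- eyepiece_b_c (a point): an eyepiece (one of two alike): metal tube 31 mm across for the lower 32 mm, above it a wider black rubber eyecup 42 mm across, 60 mm high in all, standing upright. Does not belong in the tray. The point is its centre, 30 mm above its foot.
There are look-alikes about, which are no part of the job. Leave any red look-alike of the part that bears obj_slim_c alone.

How it is judged:
By the outcome, as a careful person would: the job done as asked, in the order asked, and still so for the second after the job is handed in, with the robot touching nothing.
It also fails if it takes over 102 s, if anything falls off the work surface, if the arm or the gripper's body presses on something with over 40 N, if the wrist force passes 120 N, or if a joint passes its speed limit or range.

## Robot

A 7-joint arm with a two-finger parallel gripper is mounted at the origin on the work surface. World frame = base frame: x ahead of the robot, y to its left, z up, the work surface at z = 0. Lengths are in m, angles in rad, forces in N, time in s.
With the tool pointing down it reaches from about 0.425 to 0.925 m from the base axis. Payload 6.8 kg.
Tool frame: the origin (TCP) lies on the front face of the gripper's body, between the roots of the fingers; the fingertips stand 80 mm ahead of it and the grasp point (between the pads) lies 61 mm ahead of it; z points along the fingers, y is the line along which they close (so a half turn about z gives the same grasp; the last joint's range is limited). The gripper opens to 88 mm and grips with 3 to 60 N. Pads are 20 mm wide; open, the fingers measure 115 mm over their backs; the gripper's body (75 mm by 178 mm) begins 61 mm behind the grasp point.
Start: joints at [-1.446, 0.477, 0.022, 1.555, -0.011, 1.109, -0.083], TCP at [0.156, 0.657, 0.303] pointing down, gripper open.
Joint ranges: [-2.96, 2.96], [-0.34, 2.1], [-1.41, 1.46], [0.24, 2.44], [-1.37, 4.51], [0.17, 1.92], [-2.96, 2.96]. Speed limits (rad/s): [2.39, 2.39, 3.14, 3.14, 3.14, 3.14, 3.14].

## Interface

Orientations are given as a rotation vector (axis times angle).
In Python, from station import arm gives the robot as it stands.
- The arm moves only by the shell command python3 -m inch 'ROWS' [FORCE]. ROWS is JSON, one flat list of numbers, 5 for each row, row after row: the opening, from 0 (shut) to 1 (fully open), then the shift along the tool's x, y, z in cm, then the turn about the tool's z in rad. In form: [hand, x, y, z, turn, hand, x, y, z, turn, ...]. A call has 1 to 20 rows; each row shifts and turns the commanded pose from where the row before left it, along the tool's axes as they then stand; what a row does not reach is not made up. A row lasts 1/8 s, in which the tool goes at most 62.5 mm and 10.7 degrees, less where a joint would pass 70% of its speed; a pose out of reach is approached as far as the arm can. A call is refused whole if a number of a shift passes 6.25 or a number of a turn 0.188, either way. A call with a gripper value outside its range is refused whole. The fingers move at their own pace and stop on an object; FORCE is the grip in N (left out, the last holds). Time passes only in rows, so rows that do not move let the fingers close. It gives the time, the measured TCP pose, the force, the opening and the grip force at its end, in the units of the state.
- arm.sense(): the state, without advancing time (a new reading comes with each control period).
- arm.get_image(name): name is "side" or "top" or "wrist"; returns the picture (420x560x3 uint8, blue, green, red); there is no depth.
- arm.camera_params(name): a dict with "vfov" (degrees; the focal length in pixels is half the picture's height over the tangent of half this angle, whatever the lens; pixels are square), "cx", "cy" (the principal point, pixels), "camera_from_world" (4x4, takes a point from world to camera coordinates). Camera axes: x right, y up, looking along -z (the intrinsics and any distortion apply to the point x, -y, -z); pixel columns grow to the right and rows downward; lengths in m; the calibration is good to about 2 mm. A picture is of the moment at which its call begins: read the wrist's pose just before it. camera_params takes no time and is no camera call; for the wrist camera it gives the pose at the moment of the call.
- arm.job_done(): hands the job in; it is judged then, once.
Trained networks look in the newest picture that a camera, given by its name, has taken for a name from the list of things; names that differ only in an ending like _2 or _b are one class to them, and where a whole thing is asked for, a point or a joint stands for the part that bears it (a point fixed in the world has none). Each returns a list of dicts, best first, with "conf" (0 to 1); they miss things now and then, are a little off and sometimes report something else, mostly with a low value. They report only what shows in the picture. A call takes as long as a camera call. They do not tell look-alikes from the thing itself.
- arm.spot_in(name, camera): "position" ([x, y, z] in m, in world coordinates, good to about 4 mm: the middle of the surface that is visible of it).
- arm.cut_out(name, camera): "region" (420x560 bool, what is visible of it).
The state is a dict: "time": time; "joint_positions": joint angles; "qvel": joint speeds; "joint_efforts": joint torques, N m; "tcp_pos": TCP position; "tcp_rot": TCP orientation; "contact_force": force on the tool from outside, world axes, zero at the start; "torque": the same for the moment, N m; "width": finger opening in m; "grip_force": force on a finger pad.
Only numpy, scipy, OpenCV 4.12 (cv2) and the standard library are available. Lean on these libraries where they do the work, as an engineer would, in place of code of your own. Each camera call takes 0.05 s, during which the arm holds its last target. There are 200 camera calls.

## Working session

There is one attempt and no reset: what is moved stays moved. The work goes in short steps, Python scripts to look and compute and a shell command to move; the robot and the scene stay as the last step left them, time stands still between calls to the robot, and variables do not carry over. Pictures are saved under pics/ and viewed, at most 14 in all, crops included, and the job is handed in when it is done.

```bash
mkdir -p pics; ls; cat > h.py <<'E'
import numpy as np, cv2
from station import arm
from scipy.spatial.transform import Rotation as R
def ray(cam,u,v,p=None):
    p=p or arm.camera_params(cam)
    f=210/np.tan(np.radians(p['vfov'])/2)
    T=np.array(p['camera_from_world']);Ti=np.linalg.inv(T)
    d=np.array([(u-p['cx'])/f,-(v-p['cy'])/f,-1])
    return Ti[:3,3],Ti[:3,:3]@d
def atz(cam,u,v,z,p=None):
    o,d=ray(cam,u,v,p); return o+d*(z-o[2])/d[2]
def st():
    s=arm.sense();print('t',round(s['time'],2),'tcp',np.round(s['tcp_pos'],4),'rot',np.round(R.from_rotvec(s['tcp_rot']).as_matrix(),3).tolist(),'F',np.round(s['contact_force'],1),'w',round(s['width'],4),'g',s['grip_force'],'q',np.round(s['joint_positions'],2))
    return s
E
python3 - <<'E'
from h import *
st()
ims=[]
for c in ['top','side']:
    im=arm.get_image(c);cv2.imwrite(f'pics/{c}0.png',im)
    p=arm.camera_params(c);print(c,{k:(v if k!='camera_from_world' else np.round(v,3).tolist()) for k,v in p.items()})
    for n in ['obj_slim_c','obj_mid_c','obj_wide_c','camera_c','seat_slim','seat_mid','seat_wide','seat_square','eyepiece_a_c']:
        print(n,[(np.round(d['position'],3).tolist(),round(d['conf'],2)) for d in arm.spot_in(n,c)])
E
```

```text
pics
t 0.0 tcp [0.1556 0.6564 0.3017] rot [[-0.973, 0.231, -0.0], [0.231, 0.973, -0.002], [-0.0, -0.002, -1.0]] F [ 0.5 -0.4  0.7] w 0.0877 g 0.0 q [-1.45  0.48  0.02  1.56 -0.01  1.11 -0.08]
top {'vfov': 49.74940604499386, 'cx': 276.56424845159273, 'cy': 212.17312517232637, 'camera_from_world': [[0.006, -1.0, 0.01, -0.002], [0.984, 0.008, 0.176, -0.503], [-0.176, 0.009, 0.984, -0.909], [0.0, 0.0, 0.0, 1.0]]}
obj_slim_c [([0.464, 0.162, 0.047], 0.49), ([0.599, -0.229, 0.006], 0.47), ([0.351, 0.216, 0.047], 0.45), ([0.567, 0.175, 0.057], 0.43)]
obj_mid_c [([0.55, 0.269, 0.048], 0.61)]
obj_wide_c [([0.568, 0.175, 0.056], 0.49)]
camera_c [([0.467, 0.068, 0.053], 0.53)]
seat_slim [([0.541, -0.123, 0.004], 0.9)]
seat_mid [([0.626, -0.145, 0.003], 0.93)]
seat_wide [([0.601, -0.226, 0.005], 0.7), ([0.518, -0.205, 0.006], 0.61)]
seat_square [([0.518, -0.204, 0.004], 0.77)]
eyepiece_a_c [([0.464, 0.267, 0.058], 0.87)]
side {'vfov': 44.160519504220204, 'cx': 284.22241072872663, 'cy': 218.15509401223193, 'camera_from_world': [[0.837, -0.546, -0.014, -0.402], [0.334, 0.492, 0.804, -0.197], [-0.432, -0.678, 0.595, -0.775], [0.0, 0.0, 0.0, 1.0]]}
obj_slim_c [([0.355, 0.216, 0.032], 0.84), ([0.371, 0.089, 0.033], 0.79), ([0.367, 0.154, 0.034], 0.67), ([0.466, 0.164, 0.036], 0.52)]
obj_mid_c [([0.553, 0.265, 0.037], 0.82)]
obj_wide_c [([0.569, 0.051, 0.037], 0.56)]
camera_c [([0.46, 0.059, 0.037], 0.67)]
seat_slim [([0.545, -0.124, 0.002], 0.64)]
seat_mid [([0.631, -0.153, 0.008], 0.95)]
seat_wide [([0.602, -0.23, 0.006], 0.77), ([0.461, 0.263, 0.05], 0.46)]
seat_square [([0.517, -0.2, 0.004], 0.83)]
eyepiece_a_c [([0.464, 0.263, 0.046], 0.73)]
```

View pics/top0.png

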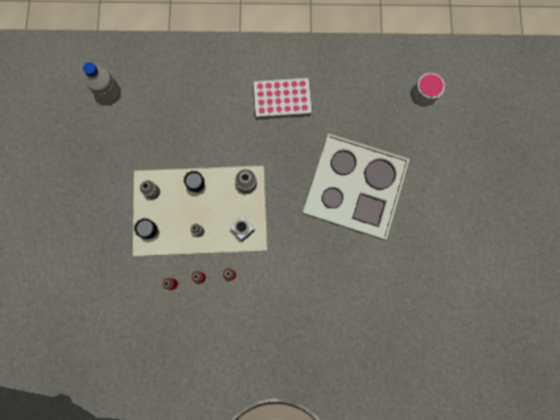

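View pics/side0.png

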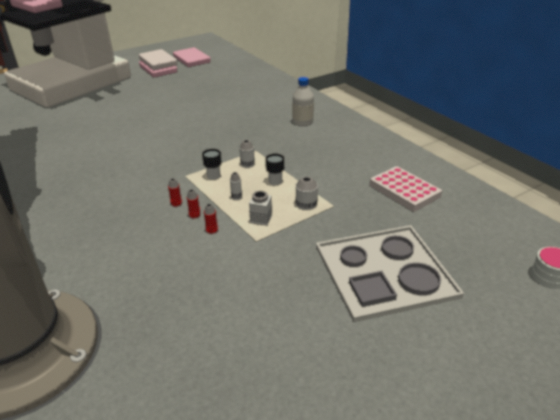

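The top view shows the pad with slim at (197,230), mid (149,189), wide (246,181), the camera turned about 45° at (242,228), and eyepieces at (194,182) and (146,229). The red look-alikes are off the pad at row ~278. The seats are slim (332,198), mid (343,162), wide (379,174) and square (369,210). I'll move over the pad for a closer look.

```bash
python3 -m inch '[1,-3.8,-3.3,0,0, 1,-3.8,-3.3,0,0, 1,-3.8,-3.3,0,0, 1,-3.8,-3.3,0,0, 1,-3.8,-3.3,0,0, 1,-3.8,-3.3,0,0, 1,-3.8,-3.3,0,0, 1,-3.8,-3.3,0,0, 1,-3.8,-3.3,0,0, 1,-3.8,-3.3,0,0, 1,-3.8,-3.3,0,0, 1,-3.8,-3.3,0,0, 1,0,0,0,0.17, 1,0,0,0,0.17, 1,0,0,0,0.17, 1,0,0,0,0.17, 1,0,0,0,0.17, 1,0,0,0,0.17, 1,0,0,0,0, 1,0,0,0,0]'
python3 - <<'E'
from h import *
st();p=arm.camera_params('wrist');cv2.imwrite('pics/w1.png',arm.get_image('wrist'))
T=np.linalg.inv(p['camera_from_world']);print(p['vfov'],p['cx'],p['cy'],np.round(T,3).tolist())
for n in ['obj_slim_c','obj_mid_c','obj_wide_c','camera_c','eyepiece_a_c']:
  for d in arm.cut_out(n,'wrist'):
    m=d['region'];ys,xs=np.nonzero(m);print(n,round(d['conf'],2),xs.mean().round(1),ys.mean().round(1),m.sum())
E
```

```text
time: 3.5
tcp_pos: [0.508, 0.1664, 0.3027]
tcp_rot: [1.837, 2.548, 0.0]
contact_force: [0.2, 0.7, -0.2]
width: 0.0877
grip_force: 0.0
t 3.5 tcp [0.508  0.1664 0.3027] rot [[-0.316, 0.949, 0.0], [0.949, 0.316, 0.0], [0.0, 0.0, -1.0]] F [ 0.2  0.7 -0.2] w 0.0877 g 0.0 q [-0.82  0.26  0.46  1.92 -0.13  1.    0.02]
71.70944826692364 280.35260363584496 203.3625845143075 [[0.949, -0.305, -0.087, 0.484], [0.317, 0.911, 0.263, 0.239], [-0.001, -0.277, 0.961, 0.385], [0.0, 0.0, 0.0, 1.0]]
obj_slim_c 0.93 170.5 149.4 561
obj_slim_c 0.8 250.6 170.8 400
obj_slim_c 0.71 169.7 96.4 601
obj_slim_c 0.7 164.8 199.2 593
obj_mid_c 0.88 349.4 108.4 954
obj_wide_c 0.78 304.8 266.2 1340
camera_c 0.92 231.1 240.5 1252
eyepiece_a_c 0.58 275.2 81.1 1315
```

View pics/w1.png

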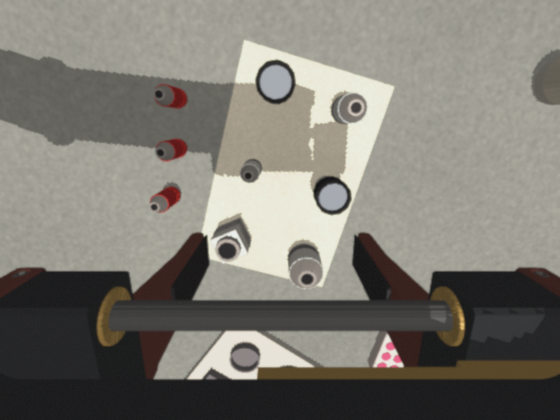

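The wrist view shows slim at (250,170), mid nose (356,107), wide nose (307,279) and the camera mount at (229,247). I'll zoom in to pick the nose centres and the camera's angle.

```bash
python3 - <<'E'
from h import *
im=cv2.imread('pics/w1.png')
def c(u,v): return cv2.resize(im[v-33:v+33,u-40:u+40],(400,300)[:2],interpolation=cv2.INTER_CUBIC) 
a=np.vstack([np.hstack([c(252,170),c(350,107)]),np.hstack([c(305,268),c(230,242)])])
cv2.imwrite('pics/z1.png',a)
p=arm.camera_params('wrist')
for n,u,v in [('slim',250,168),('mid',356,107),('wide',307,279),('cam',229,247)]: print(n,np.round(atz('wrist',u,v,.062,p),4))
E
```

```text
slim [0.4682 0.1784 0.062 ]
mid [0.5559 0.2756 0.062 ]
wide [0.5759 0.0671 0.062 ]
cam [0.4716 0.0784 0.062 ]
```

View pics/z1.png

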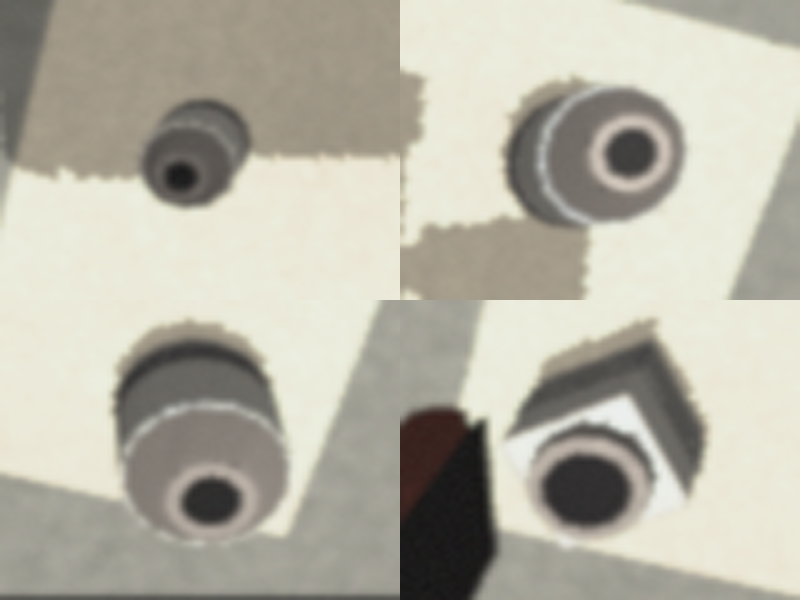

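```bash
python3 - <<'E'
from h import *
p=arm.camera_params('wrist')
for n,u,v in [('slim',248.2,175.7),('mid',356,107.4),('wide',307.2,279),('cam',227.2,250.4)]: print(n,np.round(atz('wrist',u,v,.062,p),4))
f=lambda x,y:(190+(x-400)/5,209+(y-300)/4.545)
P=[atz('wrist',*f(*q),.052,p)[:2] for q in [(505,437),(633,392),(688,508)]]
for a,b in zip(P,P[1:]): d=b-a;print(np.hypot(*d),np.degrees(np.arctan2(d[1],d[0])))
print('corner mid',(P[0]+P[2])/2)
t=cv2.imread('pics/top0.png');s=cv2.imread('pics/side0.png')
c=lambda im,x0,y0,w,h:cv2.resize(im[y0:y0+h,x0:x0+w],(400,300),interpolation=cv2.INTER_CUBIC)
cv2.imwrite('pics/z2.png',np.vstack([np.hstack([c(t,130,165,80,60),c(t,185,165,80,60)]),np.hstack([c(t,185,205,80,60),c(s,225,130,100,75)])]))
E
```

```text
slim [0.4688 0.1694 0.062 ]
mid [0.5561 0.2753 0.062 ]
wide [0.5761 0.0672 0.062 ]
cam [0.4708 0.0734 0.062 ]
0.034764782317017656 40.414453837138026
0.03641993036968119 -51.80283284842877
corner mid [0.47177963 0.07360988]
```

View pics/z2.png

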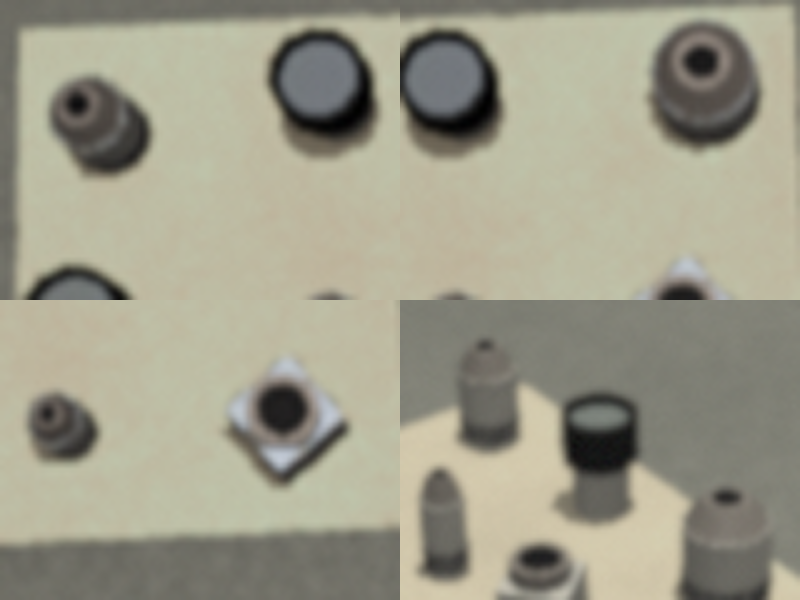

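```bash
python3 - <<'E'
from h import *
D={'mid':[(145.6,185.4),(246.5,141.2),(356,107.4)],'wide':[(245.4,177.4),(307,179.2),(307.2,279)],'slim':[(194.6,227.6),(235.3,173.5),(248.2,175.7)],'cam':[(241.4,226.6),(260,194.5),(227.2,250.4)]}
for n,q in D.items(): print(n,[np.round(atz(c,*u,.062),4)[:2].tolist() for c,u in zip(['top','side','wrist'],q)])
for n,u,v in [('slim',332,198),('mid',343.5,162),('wide',379.5,174),('sq',369,210)]: print(n,np.round(atz('top',u,v,.012),4))
E
```

```text
mid [[0.5541, 0.2742], [0.5566, 0.2712], [0.5561, 0.2753]]
wide [[0.5731, 0.0668], [0.5767, 0.0639], [0.5761, 0.0672]]
slim [[0.4662, 0.169], [0.4691, 0.1639], [0.4688, 0.1694]]
cam [[0.469, 0.0732], [0.4712, 0.0699], [0.4708, 0.0734]]
slim [ 0.5411 -0.1207  0.012 ]
mid [ 0.6232 -0.1476  0.012 ]
wide [ 0.5963 -0.227   0.012 ]
sq [ 0.515  -0.2013  0.012 ]
```

```bash
python3 -m inch '[0.6,1.4,-3.75,0,0, 0.6,0,0,4.5,0, 0.6,0,0,4.5,0, 0.6,0,0,4.5,0, 0.6,0,0,4.5,0, 0.6,0,0,1.3,0, 0.6,0,0,1.3,0, 0.6,0,0,0,0]' 20
python3 - <<'E'
from h import *
st();p=arm.camera_params('wrist');cv2.imwrite('pics/w2.png',arm.get_image('wrist'))
f=210/np.tan(np.radians(p['vfov'])/2);T=np.array(p['camera_from_world'])
q=(T@[.468,.168,.062,1]);print(p['cx']+f*q[0]/-q[2],p['cy']-f*q[1]/-q[2])
E
```

```text
time: 4.8
tcp_pos: [0.4684, 0.168, 0.0969]
tcp_rot: [1.842, 2.545, 0.001]
contact_force: [0.2, -0.8, 0.2]
width: 0.0525
grip_force: 0.0
t 4.8 tcp [0.4684 0.168  0.0969] rot [[-0.313, 0.95, 0.0], [0.95, 0.313, 0.0], [0.0, 0.0, -1.0]] F [ 0.2 -0.8  0.2] w 0.0525 g 0.0 q [-0.73  0.52  0.32  2.14 -0.32  0.52  0.15]
279.1103122103577 291.23934181019865
```

View pics/w2.png

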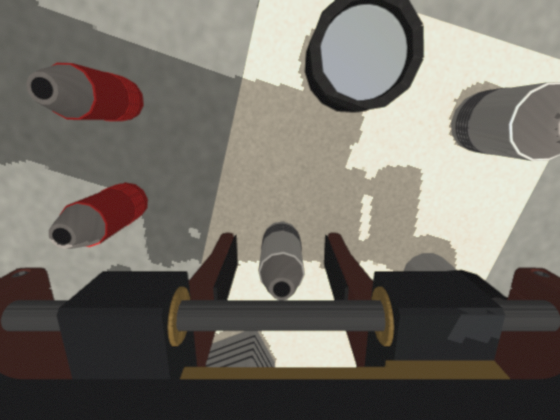

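The slim objective is centred between the fingers at (281,289). I'll grip it, lift, and go to a spot where the wrist camera sees the tray.

```bash
python3 -m inch '[0,0,0,0,0, 0,0,0,0,0, 0,0,0,0,0, 0,0,0,0,0, 0,0,0,0,0, 0,0,0,0,0, 0,0,0,-1,0, 0,0,0,-3,0]' 20
python3 -m inch '[0,0,0,-4,0, 0,0,0,-4,0, 0,0,0,-4,0, 0,0,0,-4,0, 0,-4.9,-0.4,0,0, 0,-4.9,-0.4,0,0, 0,-4.9,-0.4,0,0, 0,-4.9,-0.4,0,0, 0,-4.9,-0.4,0,0, 0,-4.9,-0.4,0,0, 0,-4.9,-0.4,0,0, 0,-4.9,-0.4,0,0, 0,-4.9,-0.5,0,0, 0,0,0,0,0, 0,0,0,0,0]'
python3 - <<'E'
from h import *
st();p=arm.camera_params('wrist');cv2.imwrite('pics/w3.png',arm.get_image('wrist'))
for n in ['seat_slim','seat_mid','seat_wide','seat_square']:
  for d in arm.cut_out(n,'wrist')[:2]:
    m=d['region'].astype(np.uint8);(u,v),wh,a=cv2.minAreaRect(cv2.findNonZero(m));print(n,round(d['conf'],2),round(u,1),round(v,1),wh,np.round(atz('wrist',u,v,.014,p),4))
E
```

```text
time: 5.85
tcp_pos: [0.467, 0.1673, 0.1363]
tcp_rot: [-1.841, -2.544, 0.005]
contact_force: [0.1, -0.1, -1.5]
width: 0.0233
grip_force: 20.0
time: 7.72
tcp_pos: [0.5704, -0.2621, 0.2964]
tcp_rot: [-1.841, -2.544, -0.0]
contact_force: [-0.3, -0.5, -0.6]
width: 0.0234
grip_force: 20.0
t 7.72 tcp [ 0.5704 -0.2621  0.2964] rot [[-0.312, 0.95, -0.001], [0.95, 0.312, 0.001], [0.001, -0.001, -1.0]] F [-0.3 -0.5 -0.6] w 0.0234 g 19.99855935573578 q [-0.13  0.46  0.63  1.71 -0.31  1.07  0.92]
seat_slim 0.68 296.9 60.8 (40.59604263305664, 47.06787872314453) [ 0.544  -0.1222  0.014 ]
seat_mid 0.61 354.5 107.0 (50.0, 49.0) [ 0.6256 -0.1482  0.014 ]
seat_wide 0.71 310.4 164.4 (54.79999923706055, 54.60000228881836) [ 0.5991 -0.2292  0.014 ]
seat_square 0.76 254.5 122.2 (51.8464469909668, 50.916465759277344) [ 0.5175 -0.2023  0.014 ]
seat_square 0.53 354.0 106.0 (50.0, 50.0) [ 0.6246 -0.1474  0.014 ]
```

View pics/w3.png

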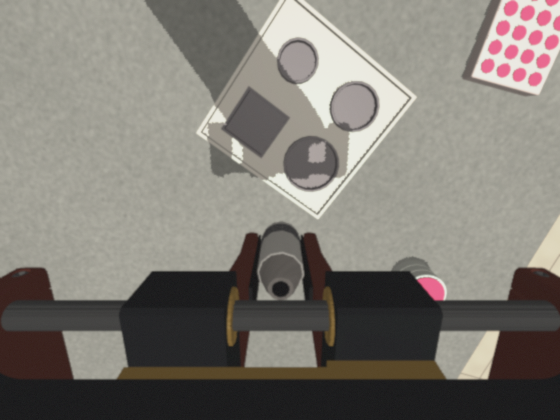

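The seat positions fit an 85 mm square turned −18°, with slim at (298,61), mid (354,106), wide (310,163) and square (255,122) px. Now I'll place the slim objective.

```bash
python3 -m inch '[0,4.7,0.6,0,0, 0,4.7,0.6,0,0, 0,4.75,0.57,0,0, 0,0,0,4.5,0, 0,0,0,4.5,0, 0,0,0,4.5,0, 0,0,0,3,0, 0,0,0,1.5,0, 0,0,0,0.5,0, 0,0,0,0,0, 0,0,0,0.3,0, 0,0,0,0.3,0, 0,0,0,0.3,0, 0,0,0,0,0]'
python3 - <<'E'
from h import *
st()
E
```

```text
time: 9.72
tcp_pos: [0.5432, -0.1226, 0.1025]
tcp_rot: [-1.842, -2.545, 0.0]
contact_force: [0.1, 1.0, -0.7]
width: 0.0235
grip_force: 20.0
t 9.72 tcp [ 0.5432 -0.1226  0.1025] rot [[-0.313, 0.95, -0.0], [0.95, 0.313, 0.0], [0.0, -0.0, -1.0]] F [ 0.1  1.  -0.7] w 0.0235 g 19.99844491481781 q [-0.25  0.61  0.47  2.01 -0.45  0.63  0.84]
```

```bash
python3 -m inch '[0,0,0,0.05,0, 0,0,0,0.05,0, 0,0,0,0,0]'; python3 -m inch '[0,0,0,0.05,0, 0,0,0,0.05,0, 0,0,0,0,0]'
```

```text
time: 10.1
tcp_pos: [0.5434, -0.1227, 0.102]
tcp_rot: [1.842, 2.545, 0.001]
contact_force: [-1.1, 0.4, 5.0]
width: 0.0235
grip_force: 20.0
time: 10.48
tcp_pos: [0.5435, -0.1228, 0.1019]
tcp_rot: [-1.842, -2.545, -0.002]
contact_force: [-4.4, 1.3, 16.0]
width: 0.0234
grip_force: 20.0
```

```bash
python3 -m inch '[0,0,0,-0.1,0, 0.2,0,0,0,0, 0.3,0,0,0,0, 0.4,0,0,0,0, 0.55,0,0,0,0, 0.6,0,0,0,0, 0.6,0,0,-2,0, 0.6,0,0,-4,0, 0.6,0,0,-4,0, 0.75,4.6,1.7,0,0, 0.75,4.6,1.7,0,0, 0.75,4.6,1.7,0,0, 0.75,4.7,1.7,0,0, 0.75,4.7,1.7,0,0, 0.75,4.7,1.7,0,0, 0.75,4.7,1.7,0,0, 0.75,4.7,1.7,0,0, 0.75,0,0,0,0, 0.75,0,0,0,0]'
python3 - <<'E'
from h import *
st();p=arm.camera_params('wrist');cv2.imwrite('pics/w4.png',arm.get_image('wrist'))
for d in arm.cut_out('obj_mid_c','wrist')[:2]:
    m=d['region'].astype(np.uint8);print(d['conf'],cv2.boundingRect(m))
f=210/np.tan(np.radians(p['vfov'])/2);T=np.array(p['camera_from_world'])
q=(T@[.5555,.274,.062,1]);print(p['cx']+f*q[0]/-q[2],p['cy']-f*q[1]/-q[2])
E
```

```text
time: 12.85
tcp_pos: [0.5561, 0.2734, 0.2025]
tcp_rot: [1.842, 2.544, 0.0]
contact_force: [0.2, -0.8, -0.5]
width: 0.0659
grip_force: 0.0
t 12.85 tcp [0.5561 0.2734 0.2025] rot [[-0.312, 0.95, 0.001], [0.95, 0.312, -0.0], [-0.001, 0.001, -1.0]] F [ 0.2 -0.8 -0.5] w 0.0659 g 0.0 q [-0.95  0.55  0.54  1.81 -0.35  0.88  0.07]
0.73 (261, 179, 39, 49)
279.78162208116606 216.35790765035208
```

View pics/w4.png

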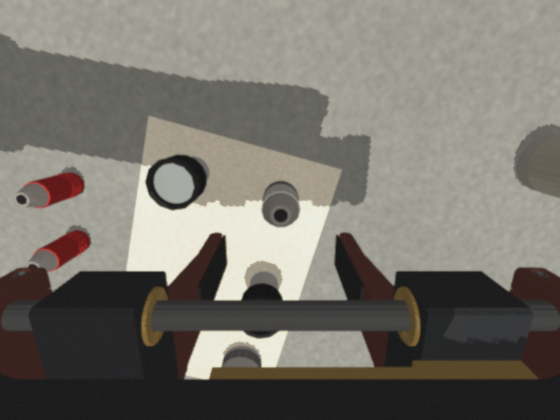

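The mid nose is at (281,214), against (280,216) predicted, so it is well aligned. I'll grasp it and carry it to the mid seat.

```bash
python3 -m inch '[0.75,0,0,4,0, 0.75,0,0,4,0, 0.75,0,0,1.5,0, 0.75,0,0,1.05,0, 0.75,0,0,0,0, 0,0,0,0,0, 0,0,0,0,0, 0,0,0,0,0, 0,0,0,0,0, 0,0,0,0,0, 0,0,0,0,0, 0,0,0,-1,0, 0,0,0,-3,0]' 25
python3 -m inch '[0,0,0,-3.2,0, 0,0,0,-3.2,0, 0,-4.7,-0.73,0,0, 0,-4.7,-0.73,0,0, 0,-4.7,-0.73,0,0, 0,-4.7,-0.73,0,0, 0,-4.7,-0.73,0,0, 0,-4.7,-0.73,0,0, 0,-4.7,-0.73,0,0, 0,-4.7,-0.73,0,0, 0,-4.6,-0.71,0,0, 0,0,0,0,0, 0,0,0,0,0]'
python3 -c "
from h import *
st()"
```

```text
time: 14.58
tcp_pos: [0.5547, 0.2736, 0.1352]
tcp_rot: [-1.841, -2.544, 0.006]
contact_force: [-0.2, -0.1, -1.4]
width: 0.0334
grip_force: 25.0
time: 16.2
tcp_pos: [0.6254, -0.1466, 0.1999]
tcp_rot: [-1.841, -2.544, -0.0]
contact_force: [-0.1, 0.5, -1.9]
width: 0.0336
grip_force: 25.0
t 16.2 tcp [ 0.6254 -0.1466  0.1999] rot [[-0.313, 0.95, -0.001], [0.95, 0.313, 0.001], [0.001, -0.001, -1.0]] F [-0.1  0.5 -1.9] w 0.0336 g 24.999808073043823 q [-0.26  0.59  0.55  1.75 -0.38  0.91  0.77]
```

```bash
python3 -m inch '[0,-0.12,0,4,0, 0,0,0,3,0, 0,0,0,1.5,0, 0,0,0,0.5,0, 0,0,0,0,0, 0,0,0,0.3,0, 0,0,0,0.3,0, 0,0,0,0.1,0, 0,0,0,0.05,0, 0,0,0,0,0]'; python3 -m inch '[0,0,0,0.05,0, 0,0,0,0,0]'
```

```text
time: 17.45
tcp_pos: [0.626, -0.1483, 0.1027]
tcp_rot: [1.842, 2.545, 0.0]
contact_force: [-0.4, 0.1, -2.0]
width: 0.0337
grip_force: 25.0
time: 17.7
tcp_pos: [0.626, -0.1483, 0.1021]
tcp_rot: [-1.842, -2.545, 0.0]
contact_force: [0.6, -0.1, -2.9]
width: 0.0336
grip_force: 25.0
```

```bash
python3 -m inch '[0,0,0,0.05,0, 0,0,0,0.03,0, 0,0,0,0,0]'; python3 -m inch '[0,0,0,0.05,0, 0,0,0,0,0]'
```

```text
time: 18.08
tcp_pos: [0.626, -0.1483, 0.1015]
tcp_rot: [-1.842, -2.545, -0.0]
contact_force: [-1.0, 0.6, -0.4]
width: 0.0335
grip_force: 25.0
time: 18.32
tcp_pos: [0.6261, -0.1483, 0.1015]
tcp_rot: [-1.842, -2.545, -0.001]
contact_force: [-3.2, 1.1, 5.1]
width: 0.0337
grip_force: 25.0
```

```bash
python3 -m inch '[0,0,0,-0.05,0, 0.3,0,0,0,0, 0.45,0,0,0,0, 0.6,0,0,0,0, 0.7,0,0,0,0, 0.7,0,0,-2,0, 0.7,0,0,-4,0, 0.7,0,0,-4,0, 0.85,4.4,0.37,0,0, 0.85,4.4,0.37,0,0, 0.85,4.4,0.37,0,0, 0.85,4.4,0.37,0,0, 0.85,4.33,0.37,0,0, 0.85,0,0,0,0, 0.85,0,0,0,0]'
python3 - <<'E'
from h import *
st();p=arm.camera_params('wrist');cv2.imwrite('pics/w5.png',arm.get_image('wrist'))
f=210/np.tan(np.radians(p['vfov'])/2);T=np.array(p['camera_from_world'])
q=(T@[.575,.066,.062,1]);print(p['cx']+f*q[0]/-q[2],p['cy']-f*q[1]/-q[2])
E
```

```text
time: 20.2
tcp_pos: [0.5754, 0.065, 0.2024]
tcp_rot: [1.842, 2.544, 0.001]
contact_force: [1.0, -0.6, 0.1]
width: 0.0746
grip_force: 0.0
t 20.2 tcp [0.5754 0.065  0.2024] rot [[-0.312, 0.95, 0.001], [0.95, 0.312, -0.0], [-0.001, 0.001, -1.0]] F [ 1.  -0.6  0.1] w 0.0746 g 0.0 q [-0.65  0.49  0.56  1.91 -0.34  0.84  0.41]
279.94647112629025 216.17872633244596
```

View pics/w5.png

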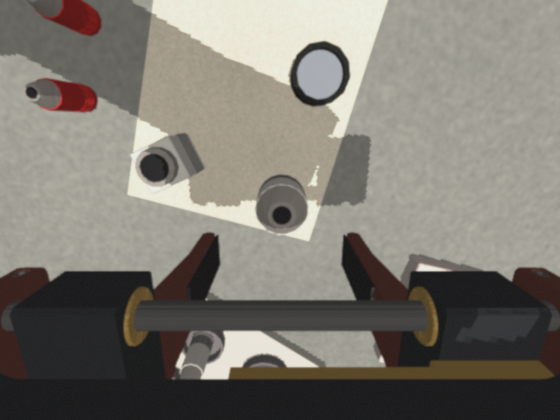

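The wide nose is at (282,214), against (280,216) predicted, so it is aligned. I'll grasp it and carry it over.

```bash
python3 -m inch '[0.85,0.1,0.1,4,0, 0.85,0,0,4,0, 0.85,0,0,1.5,0, 0.85,0,0,1.05,0, 0.85,0,0,0,0, 0,0,0,0,0, 0,0,0,0,0, 0,0,0,0,0, 0,0,0,0,0, 0,0,0,0,0, 0,0,0,0,0, 0,0,0,-1,0, 0,0,0,-3,0]' 30
python3 -m inch '[0,0,0,-3.2,0, 0,0,0,-3.2,0, 0,-4.2,-1,0,0, 0,-4.2,-1,0,0, 0,-4.2,-1,0,0, 0,-4.2,-1,0,0, 0,-4.2,-1,0,0, 0,-4.2,-1.1,0,0, 0,-3.65,-1.05,0,0, 0,0,0,0,0, 0,0,0,0,0]'
python3 -c "
from h import *
st()"
```

```text
time: 21.88
tcp_pos: [0.5743, 0.0669, 0.135]
tcp_rot: [-1.84, -2.543, 0.005]
contact_force: [0.9, 0.1, -1.7]
width: 0.0459
grip_force: 30.0
time: 23.25
tcp_pos: [0.5977, -0.2285, 0.1995]
tcp_rot: [-1.841, -2.544, -0.0]
contact_force: [-0.8, 0.1, -2.9]
width: 0.0456
grip_force: 30.0
t 23.25 tcp [ 0.5977 -0.2285  0.1995] rot [[-0.313, 0.95, -0.001], [0.95, 0.313, 0.001], [0.001, -0.001, -1.0]] F [-0.8  0.1 -2.9] w 0.0456 g 29.999729990959167 q [-0.13  0.59  0.56  1.76 -0.38  0.91  0.92]
```

```bash
python3 -m inch '[0,0,0,4,0, 0,0,0,3,0, 0,0,0,1.5,0, 0,0,0,0.5,0, 0,0,0,0,0, 0,0,0,0.3,0, 0,0,0,0.3,0, 0,0,0,0.1,0, 0,0,0,0.05,0, 0,0,0,0,0]'; python3 -m inch '[0,0,0,0.05,0, 0,0,0,0.03,0, 0,0,0,0,0]';  python3 -m inch '[0,0,0,0.03,0, 0,0,0,0.03,0, 0,0,0,0,0]'
```

```text
time: 24.5
tcp_pos: [0.598, -0.2294, 0.1024]
tcp_rot: [1.842, 2.545, 0.0]
contact_force: [-0.7, 0.2, -2.0]
width: 0.0455
grip_force: 30.0
time: 24.88
tcp_pos: [0.5979, -0.2293, 0.1015]
tcp_rot: [-1.842, -2.545, 0.0]
contact_force: [-0.1, -0.3, -2.2]
width: 0.0456
grip_force: 30.0
time: 25.25
tcp_pos: [0.598, -0.2294, 0.1014]
tcp_rot: [1.842, 2.545, 0.0]
contact_force: [-1.6, 0.8, 2.7]
width: 0.0462
grip_force: 30.0
```

```bash
python3 -m inch '[0,0,0,-0.05,0, 0.5,0,0,0,0, 0.6,0,0,0,0, 0.7,0,0,0,0, 0.75,0,0,0,0, 0.75,0,0,-2,0, 0.75,0,0,-4,0, 0.75,0,0,-4,0, 0.8,4.66,-0.4,0,0, 0.8,4.66,-0.4,0,0, 0.8,4.66,-0.4,0,0, 0.8,4.66,-0.4,0,0, 0.8,4.66,-0.4,0,0, 0.8,4.66,-0.4,0,0, 0.8,4.66,-0.34,0,0, 0.8,0,0,0,-0.184, 0.8,0,0,0,-0.184, 0.8,0,0,0,0, 0.8,0,0,0,0]'
python3 - <<'E'
from h import *
st();p=arm.camera_params('wrist');im=arm.get_image('wrist')
f=210/np.tan(np.radians(p['vfov'])/2);T=np.array(p['camera_from_world'])
q=(T@[.470,.072,.062,1]);u,v=p['cx']+f*q[0]/-q[2],p['cy']-f*q[1]/-q[2];print(u,v)
cv2.imwrite('pics/w6.png',cv2.resize(im[160:280,200:360],(640,480),interpolation=cv2.INTER_CUBIC))
E
```

```text
time: 27.62
tcp_pos: [0.4702, 0.0716, 0.2021]
tcp_rot: [1.351, 2.836, 0.001]
contact_force: [-0.3, 0.9, 0.7]
width: 0.0705
grip_force: 0.0
t 27.62 tcp [0.4702 0.0716 0.2021] rot [[-0.63, 0.777, 0.001], [0.777, 0.63, 0.001], [-0.0, 0.001, -1.0]] F [-0.3  0.9  0.7] w 0.0705 g 0.0 q [-0.71  0.31  0.51  2.14 -0.23  0.74  0.63]
280.1388032163249 217.08546282647103
```

View pics/w6.png

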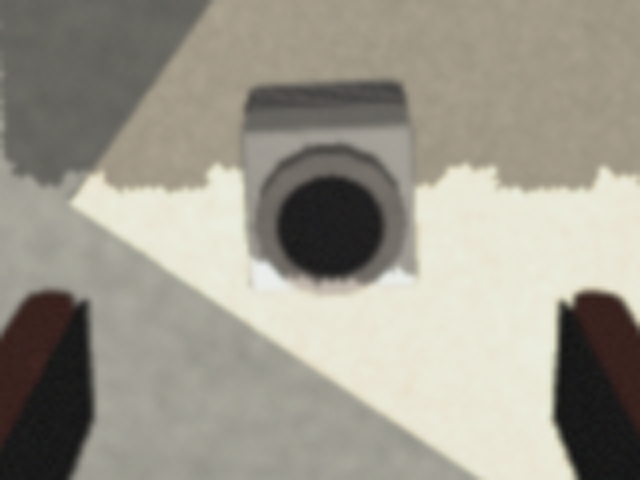

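The mount ring is at (283,216), against (280,217) predicted, and the body is square to the fingers. I'll grasp it, carry it, and turn it to the tray's angle.

```bash
python3 -m inch '[0.8,0,0.15,4,0, 0.8,0,0,4,0, 0.8,0,0,1.5,0, 0.8,0,0,1.05,0, 0.8,0,0,0,0, 0,0,0,0,0, 0,0,0,0,0, 0,0,0,0,0, 0,0,0,0,0, 0,0,0,0,0, 0,0,0,0,0, 0,0,0,-1,0, 0,0,0,-3,0]' 25
python3 -m inch '[0,0,0,-3.2,0, 0,0,0,-3.2,0, 0,-3.47,-1.96,0,0, 0,-3.47,-1.96,0,0, 0,-3.47,-1.96,0,0, 0,-3.47,-1.96,0,0, 0,-3.47,-1.96,0,0, 0,-3.47,-1.96,0,0, 0,-3.47,-1.99,0,0, 0,0,0,0,-0.144, 0,0,0,0,-0.144, 0,0,0,0,-0.144, 0,0,0,0,-0.144, 0,0,0,0,0, 0,0,0,0,0]'
python3 - <<'E'
from h import *
s=st();m=R.from_rotvec(s['tcp_rot']).as_matrix();d=np.array([.517,-.202])-s['tcp_pos'][:2]
print(np.degrees(np.arctan2(m[1,1],m[0,1])),'cm',100*d@m[:2,0],100*d@m[:2,1])
E
```

```text
time: 29.3
tcp_pos: [0.4701, 0.0725, 0.1357]
tcp_rot: [-1.344, -2.837, 0.004]
contact_force: [-0.1, -0.2, -1.0]
width: 0.0363
grip_force: 24.6
time: 31.18
tcp_pos: [0.5184, -0.2022, 0.2]
tcp_rot: [-0.488, -3.103, 0.0]
contact_force: [-0.0, 0.6, -0.5]
width: 0.0362
grip_force: 24.6
t 31.18 tcp [ 0.5184 -0.2022  0.2   ] rot [[-0.952, 0.307, -0.0], [0.307, 0.952, 0.0], [0.0, -0.0, -1.0]] F [-0.   0.6 -0.5] w 0.0362 g 24.554189443588257 q [-0.06  0.43  0.4   1.96 -0.23  0.8   1.73]
72.13992378804808 cm 0.13904385220548499 -0.02402643889787008
```

```bash
python3 -m inch '[0,0.1,0,4,0, 0,0,0,3,0, 0,0,0,1.5,0, 0,0,0,0.5,0, 0,0,0,0,0, 0,0,0,0.3,0, 0,0,0,0.3,0, 0,0,0,0.1,0, 0,0,0,0.05,0, 0,0,0,0,0]'; python3 -m inch '[0,0,0,0.05,0, 0,0,0,0.03,0, 0,0,0,0,0]';  python3 -m inch '[0,0,0,0.03,0, 0,0,0,0.03,0, 0,0,0,0,0]'
```

```text
time: 32.42
tcp_pos: [0.5176, -0.2019, 0.1025]
tcp_rot: [0.483, 3.104, 0.0]
contact_force: [0.1, -0.6, -0.9]
width: 0.0362
grip_force: 24.6
time: 32.8
tcp_pos: [0.5176, -0.2019, 0.1016]
tcp_rot: [-0.483, -3.104, -0.0]
contact_force: [-0.7, -0.3, -1.4]
width: 0.0362
grip_force: 24.6
time: 33.17
tcp_pos: [0.5176, -0.2019, 0.1013]
tcp_rot: [0.483, 3.104, 0.0]
contact_force: [-1.1, 1.0, 2.7]
width: 0.0362
grip_force: 24.6
```

```bash
python3 -m inch '[0,0,0,-0.05,0, 0.45,0,0,0,0, 0.5,0,0,0,0, 0.6,0,0,0,0, 0.62,0,0,0,0, 0.62,0,0,-2,0, 0.62,0,0,-4,0, 0.62,0,0,-4,0, 0.62,0,0,-5,0, 0.62,0,0,-5,0, 0.62,0,5,0,0, 0.62,0,5,0,0, 0.62,0,5,0,0, 0.62,0,5,0,0, 0.62,0,5,0,0, 0.62,0,5,0,0, 0.62,0,5,0,0, 0.62,0,5,0,0, 0.62,0,0,0,0]'
python3 - <<'E'
from h import *
st();t=arm.get_image('top');s=arm.get_image('side')
cv2.imwrite('pics/end.png',np.hstack([cv2.resize(t[120:300,120:420],(400,240),interpolation=cv2.INTER_CUBIC),cv2.resize(s[130:330,160:470],(400,258),interpolation=cv2.INTER_CUBIC)[:240]]))
cv2.imwrite('pics/side_end.png',cv2.resize(s[210:330,300:470],(765,540),interpolation=cv2.INTER_CUBIC))
E
```

```text
time: 35.55
tcp_pos: [0.6389, 0.1849, 0.3006]
tcp_rot: [-0.472, -3.105, -0.003]
contact_force: [-1.2, -0.1, -0.8]
width: 0.0547
grip_force: 0.0
t 35.55 tcp [0.6389 0.1849 0.3006] rot [[-0.955, 0.297, -0.001], [0.297, 0.955, 0.002], [0.001, 0.002, -1.0]] F [-1.2 -0.1 -0.8] w 0.0547 g 0.0 q [-0.6   0.47  0.32  1.6  -0.16  1.09  1.03]
```

View pics/end.png

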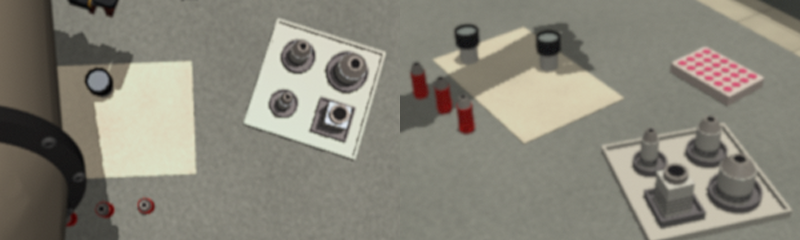

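View pics/side_end.png

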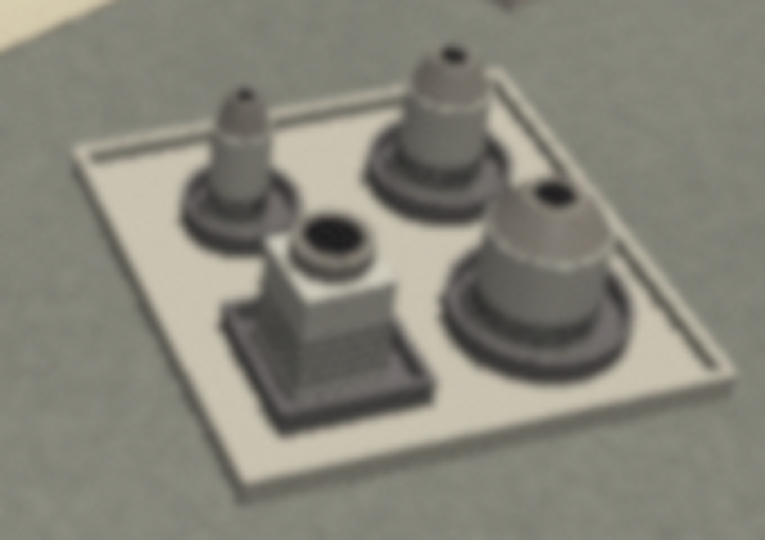

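All four parts stand upright and down in their own seats, and both eyepieces and the red look-alikes are still standing where they were.

```bash
python3 -c "
from station import arm
print(arm.job_done())"
```

```text
the job is handed in; nothing more can be done
None
```

I've handed the job in: the final pictures show the three objectives and the camera upright in their own tray seats, and the eyepieces and red look-alikes left standing where they were, at about 36 s of the 102 s allowed.

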